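# Rock a stuck block out of a dry-block heater

## Task

Free the tube block that is stuck in the little white bench heater: turn the red clamp knob a quarter turn clockwise to its stop so that its finger no longer lies over the block, then take the block by its blue handle and rock it to the left, to the right and on from side to side until it works loose (a straight pull only lifts the heater, which must stay standing on its feet). Finish holding the block upright and still just clear above its well, its underside one to three centimetres above the heater's top; do not put it down or let go, and leave the timer and the two little bottles alone.

Things in the scene. Friction and masses are not known exactly. Their poses are not given: they have to be found in the camera images.
- heater: Compact white dry-block heater, 170 (x) x 120 (y) x 60 mm high, on the worktop; origin under its centre, x from the front panel (which faces the robot, turned by up to 0.35 rad) to the back, y left, z up. Its four rubber feet are fixed; the case above them can only be lifted straight up.
- heater_case (a joint): How far the case has been lifted off its feet, m: 0 standing, 0.03 at most. It stands by its weight alone (1.2 kg): an upward pull of more than about 12 N lifts it.
- well (a point): Centre of the mouth of the rectangular well, level with the heater's top (60 mm above the worktop), axes as the heater's. The well is 55 (x) x 72 (y) mm, 20 mm deep. Along its left and right walls, 6 mm below the mouth and 64 mm apart, run springy rubber strips that squeeze the block's sides with 16 N (giving up to 4 mm sideways) and drag at some 10 N each.
- clamp_knob (a joint): Angle of the clamp knob, rad: 0 with its finger pointing along the heater's +x over the block, growing clockwise seen from above to the stop at 1.6; the start is 0 to 0.25. It stays where it is left (friction about 0.05 N m). The finger is past the block above about 0.9.
- knob_grip (a point): Grip point of the red clamp knob, on its upright axis, 114 mm above the worktop, 61 mm in front (-x) of the well's centre; its x axis turns with the knob. The grip is a red upright bar 34 mm long (along the point's x, which is also where the finger points), 10 mm thick (y), from 21 mm below to 10 mm above this point. Beneath it the steel finger, 10 mm wide, reaches 46 mm from the axis, 1.5 mm above the block's top.
- block: Aluminium tube block with four holes and a blue handle, loose, about 0.3 kg; 50 (x) x 64 (y) x 45 mm without handle; origin under its centre, axes as the heater's. It starts centred, fully down in the well. Rocked about 0.14 rad each way and raised 2 or 3 mm a rock, one side slides up as the other slides down and the drags cancel. It is free after rising about 16 mm.
- block_grip (a point): Centre of the grip on the block's blue handle, 72 mm above the block's underside (112 mm above the worktop when seated). The handle is an upright bar 26 mm long (x), 12 mm thick (y), from 27 mm below this point (the block's top) to 23 mm above it. Pinched across its 12 mm, the fingers can tilt the block to the left and right.
- timer: White bench timer, 58 x 64 x 21 mm, loose bystander to the left of the heater; origin under its centre.
- vial_white: Small bottle with a white cap, 22 mm wide, 45 mm high, loose bystander to the right of the heater; origin under its centre.
- vial_blue: Small bottle with a blue cap, 22 mm wide, 45 mm high, loose bystander to the right of the heater; origin under its centre.
Things that resemble listed ones, but are neither listed nor needed, are in the scene too. Of the things that look like the block, the smallest one is meant.

How it is judged:
By the outcome, as a careful person would: the job done as asked, in the order asked, and still so for the second after the job is handed in, while the arm keeps its last pose, push and grip.
It also fails if it takes over 56 s, if anything falls off the work surface, if the arm or the gripper's body presses on something with over 40 N, if the wrist force passes 120 N, or if a joint passes its speed limit or range.

## Robot

A 6-joint arm with a two-finger parallel gripper is mounted at the origin on a cart in front of the work surface, level with it; the furniture and walls round the work are solid. World frame = base frame: x ahead of the robot, y to its left, z up, the work surface at z = 0. Lengths are in m, angles in degrees, forces in N, time in s.
With the tool pointing down it reaches from about 0.35 to 0.875 m from the base axis. Payload 4.2 kg.
Tool frame: the origin (TCP) lies on the centre line of the jaws, within the pads' length; the fingertips stand 25 mm ahead of it and the grasp point (between the pads) lies 6 mm ahead of it; z points along the fingers, y is the line along which they close (so a half turn about z gives the same grasp; the last joint's range is limited). The gripper opens to 87 mm and grips with 3 to 60 N. Pads are 19 mm wide; open, the fingers measure 117 mm over their backs; the gripper's body (75 mm by 190 mm) begins 51 mm behind the grasp point.
Start: joints at [83.629, 22.042, 0.453, 0, -68.411, -14.817], TCP at [0.226, 0.583, 0.248] pointing down, gripper open.
Joint ranges: [-179.83, 179.83], [-69.29, 118.12], [-61.27, 80.66], [-181.25, 117.63], [-171.15, -9.14], [-177.46, 177.46]. Speed limits (degrees/s): [159.86, 159.86, 180, 180, 180, 180].

## Interface

Orientations are given as a 3x3 rotation matrix whose columns are the frame's x, y, z axes.
In Python, from station import r gives the robot as it stands.
- The arm moves only by the tool move_arm, never from a script. Its argument "series" is a list of rows, each an object with "grip": the opening, from 0 (shut) to 1 (fully open); "xyz": the shift along the tool's x, y, z in mm, a list of three; "angular": the turn, a rotation vector about the tool's x, y, z in rad, a list of three. A call has 1 to 10 rows; each row is the pose to reach, as a shift and turn from the pose commanded when the call began, along the tool's axes at that moment; what a row does not reach only later rows make up. A row lasts 1/10 s, in which the tool goes at most 50 mm and 8.59 degrees, less where a joint would pass 70% of its speed; a pose out of reach is approached as far as the arm can. A call with a gripper value outside its range is refused whole. The fingers move at their own pace and stop on an object; the grip force is fixed at half the most. Time passes only in rows, so rows that repeat a pose let the fingers close. It gives the time, the measured TCP pose, the force, the opening and the grip force at its end, in the units of the state.
- r.sense(): the state, without advancing time (a new reading comes with each control period).
- r.capture(name): name is "scene" or "top" or "wrist"; returns a dict with "img" (384x512x3 uint8, red, green, blue), "camera_matrix" (3x3 intrinsics, pixels), "rvec" (rotation vector, rad) and "tvec" (3), from world to camera coordinates, as OpenCV has them; the wrist camera has in their place "hand_eye" (4x4, takes a point from camera to tool coordinates, whose origin is the TCP and whose axes are the flange's). Camera axes: x right, y down, z forward; pixel columns grow to the right and rows downward; lengths in m; the calibration is good to about 2 mm. A picture is of the moment at which its call begins: read the wrist's pose just before it. There is no depth.
- r.finish_job(): hands the job in; it is judged then, once.
The state is a dict: "time_s": time; "joints": joint angles; "joint_velocities": joint speeds; "effort": joint torques, N m; "tcp_pos": TCP position; "ee_rot": TCP orientation; "wrist_force": force on the tool from outside, world axes, zero at the start; "moment": the same for the moment, N m; "gripper_width": opening from 0.0 (shut) to 1.0 (fully open); "gripper_force": force on a finger pad.
Only numpy, scipy, OpenCV 4.12 (cv2) and the standard library are available. Lean on these libraries where they do the work, as an engineer would, in place of code of your own. Each camera call takes 0.05 s, during which the arm holds its last target. There are 200 camera calls.

## Working session

There is one attempt and no reset: what is moved stays moved. The work goes in short steps, Python scripts to look and compute and a tool call to move; the robot and the scene stay as the last step left them, time stands still between calls to the robot, and variables do not carry over. Pictures are saved under pics/ and viewed, at most 10 in all, crops included, and the job is handed in when it is done.

Besides the shell and the picture viewer there is one more tool, called after "Request:" by a JSON object that holds its "fn" and its "kwargs". move_arm: Moves the arm, as the interface text tells. Its arguments: {"type":"object","properties":{"series":{"type":"array"}},"required":["series"]}

```bash
mkdir -p pics; python3 - <<'E'
from station import r
import cv2,numpy as np,pickle
s=r.sense();print(s)
d={}
for n in("scene","top","wrist"):
    d[n]=r.capture(n);cv2.imwrite(f"pics/{n}0.png",d[n]["img"][:,:,::-1])
    print(n,{k:np.round(v,4).tolist() for k,v in d[n].items() if k!="img"})
d["s"]=s;pickle.dump(d,open("d0.pkl","wb"))
E
```

```text
{'time_s': 0.0, 'joints': array([ 8.36312042e+01,  2.20919692e+01,  3.78189993e-01, -2.85403180e-02,
       -6.84110164e+01, -1.48178556e+01]), 'joint_velocities': array([-0.05037825,  0.08937515, -0.03654291,  0.08079481,  0.05810056,
       -0.01127654]), 'effort': array([ 5.03894753e-04, -3.90667105e+01,  1.87406695e+01,  4.21999902e+00,
        1.08646351e-02, -2.01755561e-04]), 'tcp_pos': array([0.22564946, 0.58224641, 0.24643712]), 'ee_rot': array([[ 9.32341627e-01, -3.61577927e-01, -7.01925511e-04],
       [-3.61578591e-01, -9.32339239e-01, -2.11322999e-03],
       [ 1.09664622e-04,  2.22405353e-03, -9.99997521e-01]]), 'wrist_force': array([-0.11015462, -0.326947  ,  0.92845119]), 'moment': array([-0.06138065,  0.00231879,  0.05697244]), 'gripper_force': 0.0, 'gripper_width': 0.9983393775939682}
scene {'camera_matrix': [[457.6926, 0.0, 258.614], [0.0, 457.6926, 197.4276], [0.0, 0.0, 1.0]], 'rvec': [1.9536, -0.9598, 0.5208], 'tvec': [-0.4008, 0.2695, 0.6977]}
top {'camera_matrix': [[451.8084, 0.0, 257.366], [0.0, 451.8084, 188.5986], [0.0, 0.0, 1.0]], 'rvec': [2.1735, -2.1601, 0.1307], 'tvec': [-0.1071, 0.5357, 0.9988]}
wrist {'camera_matrix': [[268.5973, 0.0, 253.2082], [0.0, 268.5973, 192.4663], [0.0, 0.0, 1.0]], 'hand_eye': [[0.001, -0.9687, -0.2482, 0.0679], [1.0, 0.0012, -0.0006, -0.0005], [0.0008, -0.2482, 0.9687, -0.1377], [0.0, 0.0, 0.0, 1.0]]}
```

View pics/scene0.png

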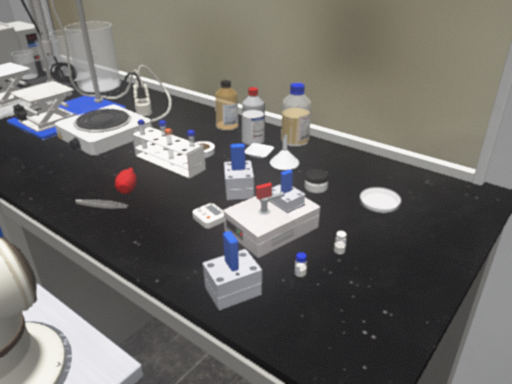

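View pics/top0.png

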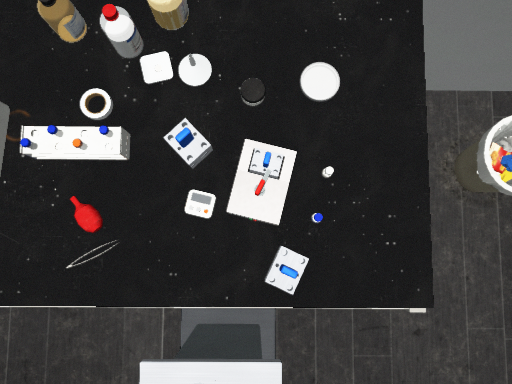

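The scene view shows the heater at about (272,215) and the top view at (262,182). The knob is at about (260,187), the block handle at (267,159), with bigger look-alike blocks at (187,140) and (288,270). I'll enlarge both views to get precise points.

```bash
python3 - <<'E'
import cv2,numpy as np,pickle
d=pickle.load(open("d0.pkl","rb"))
a=cv2.resize(d["top"]["img"][130:230,215:310],None,fx=4,fy=5.5 and 4,interpolation=cv2.INTER_CUBIC)
b=cv2.resize(d["scene"]["img"][160:260,220:320],None,fx=4,fy=4,interpolation=cv2.INTER_CUBIC)
cv2.imwrite("pics/crop0.png",np.hstack([a,b])[:,:,::-1])
E
```

```text
(no output)
```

View pics/crop0.png

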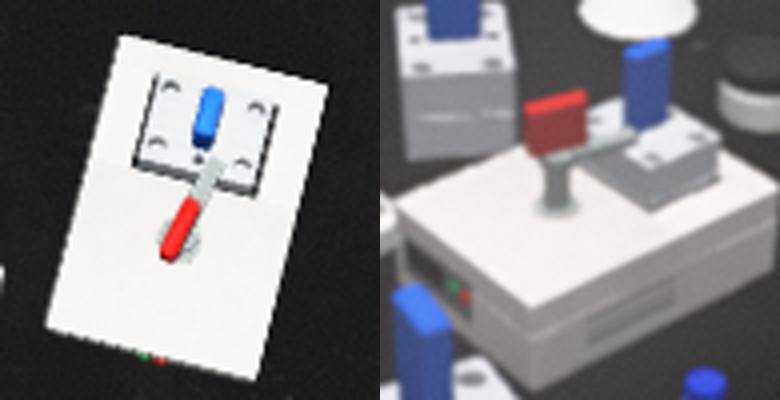

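The crop's left half shows the heater's top corners at (120,36), (328,87), (257,381) and (46,327). The red bar's top runs from (195,203) to (171,255) and the handle's top is near (211,100). The right half is the scene view with matching corners.

```bash
cat > h.py <<'E'
import cv2,numpy as np
def proj(c,P): return cv2.projectPoints(np.array(P,float).reshape(-1,1,3),c["rvec"],c["tvec"],c["camera_matrix"],None)[0][:,0]
E
python3 - <<'E'
import pickle,numpy as np
from h import *
from scipy.optimize import least_squares
d=pickle.load(open("d0.pkl","rb"));R=lambda a:np.array([[np.cos(a),-np.sin(a)],[np.sin(a),np.cos(a)]])
T=np.array([(120,36),(328,87),(257,381),(46,327)])/4+[214.6,129.6]
S=np.array([(17,202),(153,305),(395,187)])/4+[219.6,159.6]
# red bar top seen from above: ends; scene red top ends; handle top centre
Tk=np.array([(195,203),(171,256)])/4+[214.6,129.6]
Sk=np.array([((525+527)/2-380,108),(585-380,93)])/4+[219.6,159.6]
Th=np.array([[213,103]])/4+[214.6,129.6]; Sh=np.array([[648-380,49]])/4+[219.6,159.6]
def pts(p):
    h=lambda x,y,z:np.r_[p[:2]+R(p[2])@[x,y],z]
    C=[h(.085,.06,.06),h(.085,-.06,.06),h(-.085,-.06,.06),h(-.085,.06,.06)]
    w=p[3:5]; k=[np.r_[h(w[0]-.061,w[1],0)[:2]+R(p[2]-p[5])@[s*.017,0],.124] for s in(1,-1)]
    return C,k,[h(w[0],w[1],.135)]
def res(p):
    C,k,b=pts(p);t,s=d["top"],d["scene"];o=p[6:8]
    return np.r_[(proj(t,C)-T).ravel(),(proj(s,[C[3],C[2],C[1]])-S-o).ravel(),(proj(t,k)-Tk).ravel(),(proj(s,k).mean(0)-Sk.mean(0)-o),(proj(t,b)-Th).ravel(),(proj(s,b)-Sh-o).ravel(),o*.5]
q=least_squares(res,[.6,0,-.2,.03,0,.2,0,0],x_scale=[.1,.1,.1,.1,.1,.1,1,1])
p=q.x;print(np.round(p,4));print(np.round(q.fun,1))
C,k,b=pts(p);print("knob",np.mean(k,0),"grip",b,"yawdeg",np.degrees(p[2]),"knobdir",np.degrees(p[2]-p[5]))
E
```

```text
[ 0.5501 -0.1131 -0.2351  0.0411 -0.0007  0.1815 -0.341  -0.1222]
[ 0.1 -0.5  0.2 -0.6  0.2 -0.1 -0.1  0.3 -1.7 -0.2 -0.5  0.6  1.4 -0.3
  0.3 -1.5 -0.4  0.1  0.5  0.5 -0.4  1.8  0.2 -0.6 -0.2 -0.1]
knob [ 0.53057993 -0.10915527  0.124     ] grip [array([ 0.58990141, -0.1233666 ,  0.135     ])] yawdeg -13.47214995470181 knobdir -23.86885786665656
```

Request:
{"fn": "move_arm", "kwargs": {"series": [{"grip":0.5,"xyz":[33,33,0],"angular":[0,0,0]},{"grip":0.5,"xyz":[66,66,0],"angular":[0,0,0]},{"grip":0.5,"xyz":[99,99,0],"angular":[0,0,0]},{"grip":0.5,"xyz":[132,132,0],"angular":[0,0,0]},{"grip":0.5,"xyz":[165,165,0],"angular":[0,0,0]},{"grip":0.5,"xyz":[198,198,0],"angular":[0,0,0]},{"grip":0.5,"xyz":[231,231,0],"angular":[0,0,0]},{"grip":0.5,"xyz":[267,267,0],"angular":[0,0,0]},{"grip":0.5,"xyz":[267,267,0],"angular":[0,0,0]},{"grip":0.5,"xyz":[267,267,0],"angular":[0,0,0]}]}}

```text
time_s: 1.15
tcp_pos: [0.3786, 0.2363, 0.2476]
ee_rot: [[0.931, -0.364, 0.0], [-0.364, -0.931, 0.0], [-0.0, -0.0, -1.0]]
wrist_force: [0.8, 0.7, 0.2]
gripper_width: 0.504
gripper_force: 0.0
```

Request:
{"fn": "move_arm", "kwargs": {"series": [{"grip":0.5,"xyz":[33,33,0],"angular":[0,0,0]},{"grip":0.5,"xyz":[66,66,0],"angular":[0,0,0]},{"grip":0.5,"xyz":[99,99,0],"angular":[0,0,0]},{"grip":0.5,"xyz":[132,132,0],"angular":[0,0,0.02]},{"grip":0.5,"xyz":[165,165,0],"angular":[0,0,0.03]},{"grip":0.5,"xyz":[198,198,0],"angular":[0,0,0.04]},{"grip":0.5,"xyz":[231,231,0],"angular":[0,0,0.047]},{"grip":0.5,"xyz":[268,268,0],"angular":[0,0,0.047]},{"grip":0.5,"xyz":[268,268,0],"angular":[0,0,0.047]},{"grip":0.5,"xyz":[268,268,0],"angular":[0,0,0.047]}]}}

```text
time_s: 2.15
tcp_pos: [0.5319, -0.1093, 0.2465]
ee_rot: [[0.914, -0.406, -0.002], [-0.406, -0.914, 0.0], [-0.002, 0.0, -1.0]]
wrist_force: [0.2, 0.9, -0.0]
gripper_width: 0.499
gripper_force: 0.0
```

```bash
cat >> h.py <<'E'
def wcam(s,c):
    "wrist camera as a world->camera dict"
    T=np.eye(4);T[:3,:3]=s["ee_rot"];T[:3,3]=s["tcp_pos"];M=np.linalg.inv(T@c["hand_eye"])
    return dict(img=c["img"],camera_matrix=c["camera_matrix"],rvec=cv2.Rodrigues(M[:3,:3])[0],tvec=M[:3,3])
E
python3 - <<'E'
from station import r
from h import *
import pickle
s=r.sense();c=r.capture("wrist")
print(s["tcp_pos"],s["ee_rot"],s["joints"],s["gripper_width"],s["time_s"])
w=wcam(s,c);pickle.dump((s,w),open("w1.pkl","wb"))
print(proj(w,[[.5306,-.1092,.124],[.5899,-.1234,.135]]))
cv2.imwrite("pics/w1.png",cv2.resize(c["img"],None,fx=1.5,fy=1.5,interpolation=2)[:,:,::-1])
E
```

```text
[ 0.5318749  -0.10931113  0.24654982] [[ 9.14003209e-01 -4.05703700e-01 -1.62544489e-03]
 [-4.05703889e-01 -9.14004542e-01  2.27002852e-04]
 [-1.57775991e-03  4.51967978e-04 -9.99998653e-01]] [ 5.48970818e+00  1.41529249e+01 -1.11502977e+01 -2.41574724e-02
 -6.47882391e+01  6.05853443e+01] 0.4986229085169479 2.15
[[254.22055898 194.61109952]
 [242.1717498  133.8227742 ]]
```

View pics/w1.png

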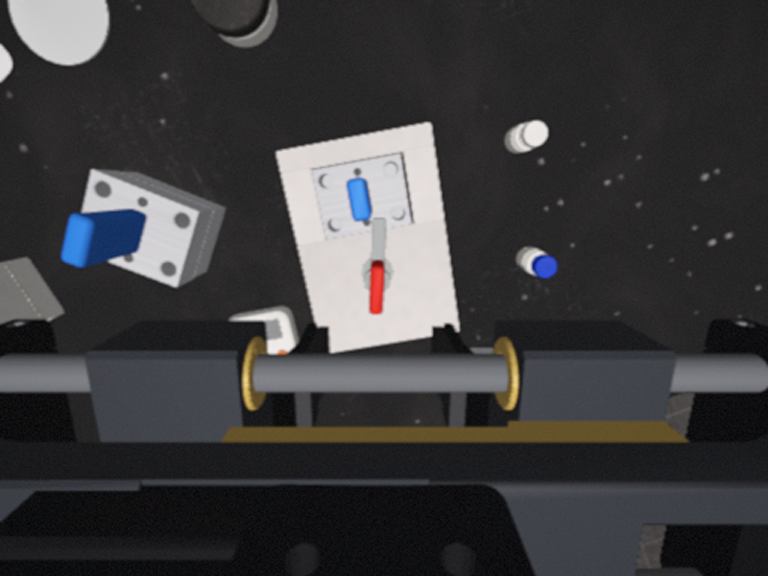

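The wrist view shows the red bar from (377,262) to (376,313), the handle at about (359,200), and the back corners of the heater at (276,152) and (432,122). I'll refine by matching box silhouettes to the colour masks.

```bash
cat >> h.py <<'E'
def box(x,y,a,L,W,z0,z1):
    c,s=np.cos(a),np.sin(a)
    return [[x+c*i*L/2-s*j*W/2,y+s*i*L/2+c*j*W/2,z] for i in(1,-1) for j in(1,-1) for z in(z0,z1)]
def mask(c,col,ctr,rad):
    h=cv2.cvtColor(c["img"],cv2.COLOR_RGB2HSV).astype(int);H=h[...,0]
    m=((H<10)|(H>170)) if col=="red" else ((H>95)&(H<130))
    m=m&(h[...,1]>130)&(h[...,2]>40)
    v,u=np.mgrid[:384,:512];m&=np.hypot(u-ctr[0],v-ctr[1])<rad
    n,l,st,_=cv2.connectedComponentsWithStats(m.astype(np.uint8))
    return (l==1+np.argmax(st[1:,4])).astype(np.uint8)
def sil(c,P):
    m=np.zeros((384*8,512*8),np.uint8);h=cv2.convexHull((proj(c,P)*8+3.5).round().astype(np.int32));cv2.fillConvexPoly(m,h,1)
    return cv2.resize(m*255,(512,384),interpolation=cv2.INTER_AREA)/255.
def fit(c,col,p0,dims,rad,fixa=None):
    from scipy.optimize import minimize
    m=mask(c,col,proj(c,[[p0[0],p0[1],.115]])[0],rad)
    def f(q):
        a=p0[2]+q[2]/100 if fixa is None else fixa
        return np.abs(sil(c,box(p0[0]+q[0]/1e3,p0[1]+q[1]/1e3,a,*dims))-m).sum()
    q=minimize(f,[0,0,0],method="Nelder-Mead",options=dict(initial_simplex=[[0,0,0],[6,0,0],[0,6,0],[0,0,12]],maxiter=120))
    return np.round([p0[0]+q.x[0]/1e3,p0[1]+q.x[1]/1e3,p0[2]+q.x[2]/100],4),q.fun,int(m.sum())
E
python3 - <<'E'
from h import *
import pickle
d=pickle.load(open("d0.pkl","rb"));s,w=pickle.load(open("w1.pkl","rb"))
K=(.034,.010,.093,.124);B=(.026,.012,.085,.135)
for n,c in(("wrist",w),("top",d["top"]),("scene",d["scene"])):
    print(n,"knob",*fit(c,"red",[.531,-.109,-.417],K,40),"handle",*fit(c,"blue",[.590,-.1234,-.235],B,40 if n=="wrist" else 20))
E
```

```text
wrist knob [ 0.5336 -0.1068 -0.3872] 99.4549019607843 285 handle [ 0.5919 -0.1213 -0.2028] 110.26666666666667 325
top knob [ 0.5307 -0.1074 -0.4608] 19.894117647058824 76 handle [ 0.589  -0.1219 -0.2072] 20.992156862745098 77
scene knob [ 0.539  -0.1019  0.1386] 105.91764705882353 122 handle [ 0.5987 -0.1156  0.5991] 141.3921568627451 59
```

Request:
{"fn": "move_arm", "kwargs": {"series": [{"grip":0.5,"xyz":[0,-2.5,35],"angular":[0,0,-0.02]},{"grip":0.5,"xyz":[0,-2.5,70],"angular":[0,0,-0.02]},{"grip":0.5,"xyz":[0,-2.5,100],"angular":[0,0,-0.02]},{"grip":0.5,"xyz":[0,-2.5,115],"angular":[0,0,-0.02]},{"grip":0.5,"xyz":[0,-2.5,124],"angular":[0,0,-0.02]},{"grip":0.5,"xyz":[0,-2.5,124],"angular":[0,0,-0.02]},{"grip":0.5,"xyz":[0,-2.5,124],"angular":[0,0,-0.02]}]}}

```text
time_s: 2.9
tcp_pos: [0.5331, -0.1063, 0.1245]
ee_rot: [[0.923, -0.385, 0.002], [-0.385, -0.923, -0.0], [0.002, -0.001, -1.0]]
wrist_force: [0.1, 0.2, 0.4]
gripper_width: 0.502
gripper_force: 0.0
```

Request:
{"fn": "move_arm", "kwargs": {"series": [{"grip":0.3,"xyz":[0,0,0],"angular":[0,0,0]},{"grip":0.2,"xyz":[0,0,0],"angular":[0,0,0]},{"grip":0.15,"xyz":[0,0,0],"angular":[0,0,0]},{"grip":0.1,"xyz":[0,0,0],"angular":[0,0,0]},{"grip":0.05,"xyz":[0,0,0],"angular":[0,0,0]},{"grip":0.0,"xyz":[0,0,0],"angular":[0,0,0]},{"grip":0.0,"xyz":[0,0,0],"angular":[0,0,0]},{"grip":0.0,"xyz":[0,0,0],"angular":[0,0,0]}]}}

```text
time_s: 3.7
tcp_pos: [0.5325, -0.107, 0.1237]
ee_rot: [[0.922, -0.386, 0.0], [-0.386, -0.922, 0.0], [0.0, -0.0, -1.0]]
wrist_force: [0.4, 2.5, 1.2]
gripper_width: 0.111
gripper_force: 30.0
```

Request:
{"fn": "move_arm", "kwargs": {"series": [{"grip":0.0,"xyz":[0,0,0],"angular":[0,0,0.13]},{"grip":0.0,"xyz":[0,0,0],"angular":[0,0,0.26]},{"grip":0.0,"xyz":[0,0,0],"angular":[0,0,0.39]},{"grip":0.0,"xyz":[0,0,0],"angular":[0,0,0.52]},{"grip":0.0,"xyz":[0,0,0],"angular":[0,0,0.65]},{"grip":0.0,"xyz":[0,0,0],"angular":[0,0,0.78]},{"grip":0.0,"xyz":[0,0,0],"angular":[0,0,0.91]},{"grip":0.0,"xyz":[0,0,0],"angular":[0,0,1.04]},{"grip":0.0,"xyz":[0,0,0],"angular":[0,0,1.17]},{"grip":0.0,"xyz":[0,0,0],"angular":[0,0,1.3]}]}}

```text
time_s: 4.7
tcp_pos: [0.5322, -0.1071, 0.1237]
ee_rot: [[-0.131, -0.991, -0.0], [-0.991, 0.131, -0.0], [0.0, 0.0, -1.0]]
wrist_force: [-0.8, 1.5, 2.0]
gripper_width: 0.113
gripper_force: 30.0
```

```bash
python3 - <<'E'
from station import r
s=r.sense();print(s["moment"],s["wrist_force"],s["joints"])
E
```

```text
[ 0.64999109  0.14758619 -0.00183304] [-0.75806167  1.53093864  2.04988317] [ 5.73849187e+00  2.12865393e+01 -2.06355377e+01  7.10961092e-03
 -4.80978473e+01 -1.32419007e+01]
```

Request:
{"fn": "move_arm", "kwargs": {"series": [{"grip":0.0,"xyz":[0,0,0],"angular":[0,0,0.05]},{"grip":0.0,"xyz":[0,0,0],"angular":[0,0,0.09]},{"grip":0.0,"xyz":[0,0,0],"angular":[0,0,0.12]},{"grip":0.0,"xyz":[0,0,0],"angular":[0,0,0.12]}]}}

```text
time_s: 5.1
tcp_pos: [0.5322, -0.1071, 0.1237]
ee_rot: [[-0.243, -0.97, -0.0], [-0.97, 0.243, -0.0], [0.0, 0.0, -1.0]]
wrist_force: [-0.7, 2.3, 3.3]
gripper_width: 0.112
gripper_force: 30.0
```

```bash
python3 - <<'E'
from station import r
s=r.sense();print(s["moment"],s["wrist_force"],s["joints"],s["ee_rot"][:,0])
E
```

```text
[ 0.62468817  0.2833172  -0.05299115] [-0.6898568   2.33115562  3.25964305] [ 5.73740542e+00  2.12873549e+01 -2.06343069e+01 -9.72067782e-04
 -4.80997584e+01 -1.98238743e+01] [-2.43396927e-01 -9.69926761e-01  1.14909946e-04]
```

Request:
{"fn": "move_arm", "kwargs": {"series": [{"grip":0.0,"xyz":[0,0,0],"angular":[0,0,0.02]},{"grip":0.0,"xyz":[0,0,0],"angular":[0,0,0.04]},{"grip":0.0,"xyz":[0,0,0],"angular":[0,0,0.05]},{"grip":0.0,"xyz":[0,0,0],"angular":[0,0,0.05]}]}}

```text
time_s: 5.5
tcp_pos: [0.5322, -0.1072, 0.1237]
ee_rot: [[-0.29, -0.957, -0.0], [-0.957, 0.29, -0.0], [0.0, 0.0, -1.0]]
wrist_force: [-1.9, 1.9, 3.1]
gripper_width: 0.109
gripper_force: 30.0
```

```bash
python3 - <<'E'
from station import r
s=r.sense();print(s["moment"],s["wrist_force"],s["joints"],s["ee_rot"][:,0])
E
```

```text
[0.6815595  0.48621485 0.53865879] [-1.94825051  1.92440831  3.11809383] [ 5.74154500e+00  2.12871879e+01 -2.06403912e+01  2.76783277e-02
 -4.80964889e+01 -2.26473193e+01] [-2.90489744e-01 -9.56877978e-01  4.93464830e-04]
```

Request:
{"fn": "move_arm", "kwargs": {"series": [{"grip":0.2,"xyz":[0,0,0],"angular":[0,0,0]},{"grip":0.35,"xyz":[0,0,0],"angular":[0,0,0]},{"grip":0.35,"xyz":[0,0,0],"angular":[0,0,0]},{"grip":0.35,"xyz":[0,0,-20],"angular":[0,0,0]},{"grip":0.35,"xyz":[0,0,-50],"angular":[0,0,0]},{"grip":0.35,"xyz":[0,0,-85],"angular":[0,0,0]},{"grip":0.35,"xyz":[0,0,-110],"angular":[0,0,0]},{"grip":0.35,"xyz":[0,0,-110],"angular":[0,0,0]}]}}

```text
time_s: 6.3
tcp_pos: [0.5346, -0.1075, 0.2377]
ee_rot: [[-0.292, -0.956, 0.009], [-0.957, 0.292, -0.0], [-0.002, -0.009, -1.0]]
wrist_force: [0.8, -0.1, -0.7]
gripper_width: 0.348
gripper_force: 0.0
```

Request:
{"fn": "move_arm", "kwargs": {"series": [{"grip":0.5,"xyz":[0,0,0],"angular":[0,0,-0.13]},{"grip":0.5,"xyz":[0,0,0],"angular":[0,0,-0.26]},{"grip":0.5,"xyz":[0,-10,0],"angular":[0,0,-0.39]},{"grip":0.5,"xyz":[-1,-20,0],"angular":[0,0,-0.52]},{"grip":0.5,"xyz":[-1,-30,0],"angular":[0,0,-0.65]},{"grip":0.5,"xyz":[-2,-40,0],"angular":[0,0,-0.78]},{"grip":0.5,"xyz":[-2,-50,0],"angular":[0,0,-0.91]},{"grip":0.5,"xyz":[-3,-55,0],"angular":[0,0,-1.04]},{"grip":0.5,"xyz":[-3.5,-61,0],"angular":[0,0,-1.17]},{"grip":0.5,"xyz":[-3.5,-61,0],"angular":[0,0,-1.3]}]}}

```text
time_s: 7.3
tcp_pos: [0.5919, -0.1218, 0.2319]
ee_rot: [[0.846, -0.533, -0.002], [-0.533, -0.846, 0.0], [-0.002, 0.001, -1.0]]
wrist_force: [-0.3, -0.1, -0.2]
gripper_width: 0.498
gripper_force: 0.0
```

Request:
{"fn": "move_arm", "kwargs": {"series": [{"grip":0.5,"xyz":[0,0,0],"angular":[0,0,-0.13]},{"grip":0.5,"xyz":[0,0,0],"angular":[0,0,-0.26]},{"grip":0.5,"xyz":[0,0,0],"angular":[0,0,-0.325]},{"grip":0.5,"xyz":[0,0,0],"angular":[0,0,-0.325]},{"grip":0.5,"xyz":[0,0,0],"angular":[0,0,-0.325]}]}}

```text
time_s: 7.8
tcp_pos: [0.5915, -0.1217, 0.2327]
ee_rot: [[0.97, -0.241, -0.001], [-0.241, -0.97, 0.0], [-0.001, 0.0, -1.0]]
wrist_force: [-0.5, 0.1, -0.3]
gripper_width: 0.496
gripper_force: 0.0
```

```bash
python3 - <<'E'
from station import r
from h import *
s=r.sense();c=r.capture("wrist");t=r.capture("top")
print(s["tcp_pos"],s["ee_rot"],s["joints"],s["wrist_force"])
w=wcam(s,c)
K=(.034,.010,.093,.124);B=(.026,.012,.085,.135)
try: print("handle",fit(w,"blue",[.591,-.1215,-.235],B,45))
except Exception as e: print(e)
cv2.imwrite("pics/w2.png",np.hstack([c["img"],cv2.resize(t["img"][130:230,215:287],(276,384),interpolation=2)])[:,:,::-1])
E
```

```text
[ 0.59145157 -0.12165623  0.23270692] [[ 9.70462888e-01 -2.41247001e-01 -1.29133200e-03]
 [-2.41247037e-01 -9.70463729e-01  1.30026954e-04]
 [-1.28455948e-03  1.85343684e-04 -9.99999158e-01]] [ 3.71667960e+00  2.06220883e+01 -3.90523093e+00 -1.34356890e-02
 -6.55460307e+01  7.23287320e+01] [-0.45716735  0.12803316 -0.26102893]
handle (array([ 0.5939, -0.1217, -0.2338]), np.float64(139.62745098039215), 351)
```

View pics/w2.png

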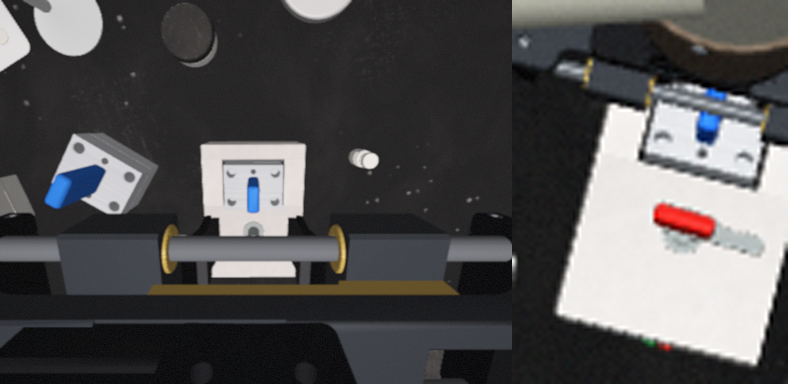

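The knob is at its stop with its finger pointing to the right. The handle stands upright at column 252, midway between the fingers. Next I descend and grip.

Request:
{"fn": "move_arm", "kwargs": {"series": [{"grip":0.5,"xyz":[1,0,40],"angular":[0,0,0]},{"grip":0.5,"xyz":[1,0,75],"angular":[0,0,0]},{"grip":0.5,"xyz":[1,0,100],"angular":[0,0,0]},{"grip":0.5,"xyz":[1,0,114],"angular":[0,0,0]},{"grip":0.5,"xyz":[1,0,114],"angular":[0,0,0]},{"grip":0.3,"xyz":[1,0,114],"angular":[0,0,0]},{"grip":0.2,"xyz":[1,0,114],"angular":[0,0,0]},{"grip":0.15,"xyz":[1,0,114],"angular":[0,0,0]},{"grip":0.1,"xyz":[1,0,114],"angular":[0,0,0]},{"grip":0.0,"xyz":[1,0,114],"angular":[0,0,0]}]}}

```text
time_s: 8.9
tcp_pos: [0.5929, -0.1218, 0.1202]
ee_rot: [[0.971, -0.24, 0.001], [-0.24, -0.971, 0.0], [0.001, -0.0, -1.0]]
wrist_force: [0.7, 2.7, 0.8]
gripper_width: 0.137
gripper_force: 30.0
```

Request:
{"fn": "move_arm", "kwargs": {"series": [{"grip":0.0,"xyz":[0,0,0],"angular":[0,0,0]},{"grip":0.0,"xyz":[0,0,0],"angular":[0,0,0]}]}}

```text
time_s: 9.1
tcp_pos: [0.593, -0.1217, 0.1202]
ee_rot: [[0.971, -0.239, 0.001], [-0.239, -0.971, -0.0], [0.001, -0.0, -1.0]]
wrist_force: [0.4, 1.9, 3.0]
gripper_width: 0.135
gripper_force: 30.0
```

```bash
cat > rock.py <<'E'
import numpy as np
def rows(h0,t0,path):
    "path of (rise mm, left tilt rad) from (h0,t0): tool y,z shift and x turn"
    p=lambda h,t:np.array([-(66+h)*np.sin(t),-h+(66+h)*(1-np.cos(t))])
    a=-t0;R=np.array([[np.cos(a),-np.sin(a)],[np.sin(a),np.cos(a)]])
    for h,t in path: print((h,t),np.round(R.T@(p(h,t)-p(h0,t0)),1),round(t0-t,3))
E
python3 - <<'E'
from rock import rows
rows(0,0,[(.8,.035),(1.8,.07),(3,.105),(4.2,.14)])
print();rows(4.2,.14,[(4.5,.07),(5,0),(5.7,-.07),(6.5,-.14)])
print();rows(6.5,-.14,[(7,-.07),(7.7,0),(8.4,.07),(9.2,.14)])
print();rows(9.2,.14,[(9.7,.07),(10.4,0),(11,-.07),(11.8,-.14)])
print();rows(11.8,-.14,[(12.4,-.07),(13,0),(13.8,.07),(14.6,.14)])
print();rows(14.6,.14,[(15.2,.07),(15.8,0),(16.5,-.07),(17.2,-.14)])
E
```

```text
(0.8, 0.035) [-2.3 -0.8] -0.035
(1.8, 0.07) [-4.7 -1.6] -0.07
(3, 0.105) [-7.2 -2.6] -0.105
(4.2, 0.14) [-9.8 -3.5] -0.14

(4.5, 0.07) [ 4.9 -0.1] 0.07
(5, 0) [ 9.9 -0.1] 0.14
(5.7, -0.07) [14.9  0.1] 0.21
(6.5, -0.14) [20.   0.5] 0.28

(7, -0.07) [-5.1 -0.3] -0.07
(7.7, 0) [-10.3  -0.5] -0.14
(8.4, 0.07) [-15.5  -0.3] -0.21
(9.2, 0.14) [-20.8   0.2] -0.28

(9.7, 0.07) [ 5.3 -0.3] 0.07
(10.4, 0) [10.7 -0.5] 0.14
(11, -0.07) [16.1 -0.1] 0.21
(11.8, -0.14) [21.5  0.4] 0.28

(12.4, -0.07) [-5.5 -0.4] -0.07
(13, 0) [-11.   -0.4] -0.14
(13.8, 0.07) [-16.6  -0.2] -0.21
(14.6, 0.14) [-22.3   0.3] -0.28

(15.2, 0.07) [ 5.7 -0.4] 0.07
(15.8, 0) [11.4 -0.4] 0.14
(16.5, -0.07) [17.2 -0.1] 0.21
(17.2, -0.14) [23.   0.6] 0.28
```

Request:
{"fn": "move_arm", "kwargs": {"series": [{"grip":0.0,"xyz":[0,-2.3,-0.8],"angular":[-0.035,0,0]},{"grip":0.0,"xyz":[0,-4.7,-1.6],"angular":[-0.07,0,0]},{"grip":0.0,"xyz":[0,-4.7,-1.6],"angular":[-0.07,0,0]}]}}

```text
time_s: 9.4
tcp_pos: [0.5942, -0.1167, 0.122]
ee_rot: [[0.971, -0.237, -0.016], [-0.238, -0.969, -0.069], [0.001, 0.071, -0.998]]
wrist_force: [-0.6, 0.4, 3.9]
gripper_width: 0.137
gripper_force: 30.0
```

Request:
{"fn": "move_arm", "kwargs": {"series": [{"grip":0.0,"xyz":[0,-2.5,-1.1],"angular":[-0.035,0,0]},{"grip":0.0,"xyz":[0,-5.0,-2.3],"angular":[-0.07,0,0]},{"grip":0.0,"xyz":[0,-5.0,-2.3],"angular":[-0.07,0,0]}]}}

```text
time_s: 9.7
tcp_pos: [0.5954, -0.1118, 0.1236]
ee_rot: [[0.971, -0.236, -0.033], [-0.238, -0.962, -0.136], [0.001, 0.14, -0.99]]
wrist_force: [-1.1, -0.5, 3.3]
gripper_width: 0.14
gripper_force: 30.0
```

Request:
{"fn": "move_arm", "kwargs": {"series": [{"grip":0.0,"xyz":[0,2.5,0],"angular":[0.035,0,0]},{"grip":0.0,"xyz":[0,4.9,-0.1],"angular":[0.07,0,0]},{"grip":0.0,"xyz":[0,7.4,-0.1],"angular":[0.105,0,0]},{"grip":0.0,"xyz":[0,9.9,-0.1],"angular":[0.14,0,0]},{"grip":0.0,"xyz":[0,9.9,-0.1],"angular":[0.14,0,0]}]}}

```text
time_s: 10.2
tcp_pos: [0.5927, -0.1222, 0.1238]
ee_rot: [[0.97, -0.242, 0.001], [-0.242, -0.97, 0.002], [0.0, -0.002, -1.0]]
wrist_force: [1.2, 1.1, -2.3]
gripper_width: 0.134
gripper_force: 30.0
```

```bash
python3 - <<'E'
from station import r
from h import *
s=r.sense();print(s["moment"],s["wrist_force"])
a=r.capture("scene")["img"]
cv2.imwrite("pics/s3.png",cv2.resize(a[150:260,200:330],None,fx=4,fy=4,interpolation=2)[:,:,::-1])
E
```

```text
[ 0.7993624  -0.46550161  0.1052829 ] [ 1.15959876  1.12638947 -2.26961364]
```

View pics/s3.png

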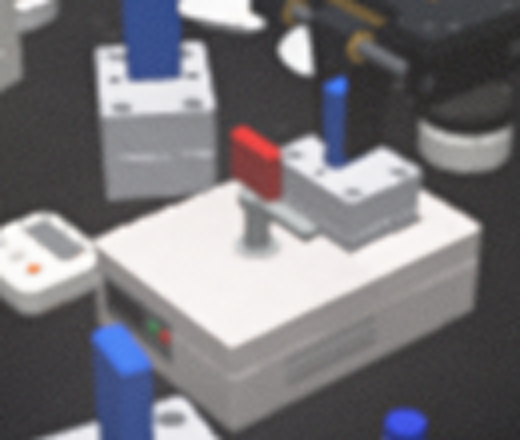

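The knob is clear, the block has risen slightly with its right side still in the well, and the heater stands. I'll keep rocking.

Request:
{"fn": "move_arm", "kwargs": {"series": [{"grip":0.0,"xyz":[0,2.5,-0.3],"angular":[0.035,0,0]},{"grip":0.0,"xyz":[0,5.0,-0.5],"angular":[0.07,0,0]},{"grip":0.0,"xyz":[0,7.5,-0.7],"angular":[0.105,0,0]},{"grip":0.0,"xyz":[0,10.1,-0.8],"angular":[0.14,0,0]},{"grip":0.0,"xyz":[0,10.1,-0.8],"angular":[0.14,0,0]}]}}

```text
time_s: 10.75
tcp_pos: [0.5903, -0.1317, 0.1251]
ee_rot: [[0.971, -0.238, 0.033], [-0.241, -0.961, 0.136], [-0.0, -0.14, -0.99]]
wrist_force: [1.9, 2.1, -2.5]
gripper_width: 0.139
gripper_force: 30.0
```

Request:
{"fn": "move_arm", "kwargs": {"series": [{"grip":0.0,"xyz":[0,-2.5,-0.2],"angular":[-0.035,0,0]},{"grip":0.0,"xyz":[0,-5.1,-0.3],"angular":[-0.07,0,0]},{"grip":0.0,"xyz":[0,-7.7,-0.4],"angular":[-0.105,0,0]},{"grip":0.0,"xyz":[0,-10.3,-0.5],"angular":[-0.14,0,0]},{"grip":0.0,"xyz":[0,-12.9,-0.4],"angular":[-0.175,0,0]},{"grip":0.0,"xyz":[0,-15.5,-0.3],"angular":[-0.21,0,0]},{"grip":0.0,"xyz":[0,-18.1,-0.1],"angular":[-0.245,0,0]},{"grip":0.0,"xyz":[0,-20.8,0.2],"angular":[-0.28,0,0]},{"grip":0.0,"xyz":[0,-20.8,0.2],"angular":[-0.28,0,0]}]}}

```text
time_s: 11.65
tcp_pos: [0.5951, -0.1111, 0.1276]
ee_rot: [[0.971, -0.235, -0.034], [-0.237, -0.962, -0.138], [-0.001, 0.142, -0.99]]
wrist_force: [1.3, -2.4, -3.2]
gripper_width: 0.131
gripper_force: 30.0
```

```bash
python3 - <<'E'
from station import r
from h import *
s=r.sense();print(s["moment"],s["wrist_force"])
a=r.capture("scene")["img"]
cv2.imwrite("pics/s4.png",cv2.resize(a[150:260,200:330],None,fx=4,fy=4,interpolation=2)[:,:,::-1])
E
```

```text
[-0.32516999 -0.68415375  0.04290998] [ 1.31698253 -2.41013293 -3.1719373 ]
```

View pics/s4.png

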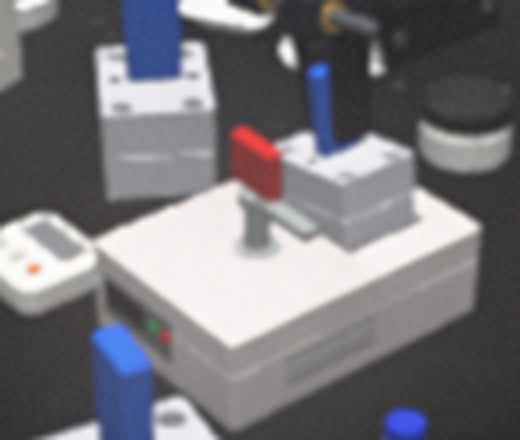

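The block leans left and is rising, and the heater is still down. Two more half-rocks.

Request:
{"fn": "move_arm", "kwargs": {"series": [{"grip":0.0,"xyz":[0,2.6,-0.2],"angular":[0.035,0,0]},{"grip":0.0,"xyz":[0,5.3,-0.3],"angular":[0.07,0,0]},{"grip":0.0,"xyz":[0,8.0,-0.4],"angular":[0.105,0,0]},{"grip":0.0,"xyz":[0,10.7,-0.5],"angular":[0.14,0,0]},{"grip":0.0,"xyz":[0,13.4,-0.3],"angular":[0.175,0,0]},{"grip":0.0,"xyz":[0,16.1,-0.1],"angular":[0.21,0,0]},{"grip":0.0,"xyz":[0,18.8,0.2],"angular":[0.245,0,0]},{"grip":0.0,"xyz":[0,21.5,0.4],"angular":[0.28,0,0]},{"grip":0.0,"xyz":[0,21.5,0.4],"angular":[0.28,0,0]}]}}

```text
time_s: 12.6
tcp_pos: [0.5902, -0.1319, 0.1317]
ee_rot: [[0.97, -0.239, 0.035], [-0.242, -0.96, 0.138], [0.001, -0.143, -0.99]]
wrist_force: [-1.2, 5.1, 3.8]
gripper_width: 0.14
gripper_force: 30.1
```

Request:
{"fn": "move_arm", "kwargs": {"series": [{"grip":0.0,"xyz":[0,-2.7,-0.2],"angular":[-0.035,0,0]},{"grip":0.0,"xyz":[0,-5.5,-0.4],"angular":[-0.07,0,0]},{"grip":0.0,"xyz":[0,-8.2,-0.4],"angular":[-0.105,0,0]},{"grip":0.0,"xyz":[0,-11.0,-0.4],"angular":[-0.14,0,0]},{"grip":0.0,"xyz":[0,-13.8,-0.3],"angular":[-0.175,0,0]},{"grip":0.0,"xyz":[0,-16.6,-0.2],"angular":[-0.21,0,0]},{"grip":0.0,"xyz":[0,-19.4,0.1],"angular":[-0.245,0,0]},{"grip":0.0,"xyz":[0,-22.3,0.3],"angular":[-0.28,0,0]},{"grip":0.0,"xyz":[0,-22.3,0.3],"angular":[-0.28,0,0]}]}}

```text
time_s: 13.5
tcp_pos: [0.5952, -0.1118, 0.1339]
ee_rot: [[0.972, -0.234, -0.035], [-0.237, -0.961, -0.14], [-0.001, 0.145, -0.99]]
wrist_force: [0.6, -7.1, -0.5]
gripper_width: 0.134
gripper_force: 30.0
```

Request:
{"fn": "move_arm", "kwargs": {"series": [{"grip":0.0,"xyz":[0,2.8,-0.2],"angular":[0.035,0,0]},{"grip":0.0,"xyz":[0,5.7,-0.4],"angular":[0.07,0,0]},{"grip":0.0,"xyz":[0,8.5,-0.4],"angular":[0.105,0,0]},{"grip":0.0,"xyz":[0,11.4,-0.4],"angular":[0.14,0,0]},{"grip":0.0,"xyz":[0,14.3,-0.3],"angular":[0.175,0,0]},{"grip":0.0,"xyz":[0,17.2,-0.1],"angular":[0.21,0,0]},{"grip":0.0,"xyz":[0,20.1,0.2],"angular":[0.245,0,0]},{"grip":0.0,"xyz":[0,23.0,0.6],"angular":[0.28,0,0]},{"grip":0.0,"xyz":[0,23.0,0.6],"angular":[0.28,0,0]}]}}

```text
time_s: 14.4
tcp_pos: [0.5902, -0.1341, 0.1408]
ee_rot: [[0.971, -0.237, 0.036], [-0.239, -0.962, 0.135], [0.003, -0.14, -0.99]]
wrist_force: [-5.5, 2.2, 17.5]
gripper_width: 0.14
gripper_force: 30.0
```

```bash
python3 - <<'E'
from station import r
from rock import rows
s=r.sense();print(s["moment"],s["wrist_force"])
rows(17.2,-.14,[(17.8,-.07),(18.4,0),(19.2,.07),(19.8,.14),(20.5,.07),(21,0)])
E
```

```text
[0.80825819 1.98518365 0.19256502] [-5.48583431  2.17687969 17.46194436]
(17.8, -0.07) [-5.9 -0.4] -0.07
(18.4, 0) [-11.8  -0.4] -0.14
(19.2, 0.07) [-17.8  -0.1] -0.21
(19.8, 0.14) [-23.7   0.7] -0.28
(20.5, 0.07) [-18.   -1.4] -0.21
(21, 0) [-12.1  -2.9] -0.14
```

```bash
python3 - <<'E'
from station import r
from h import *
a=r.capture("scene")["img"];b=r.capture("top")["img"];c=r.capture("wrist")["img"]
print(r.sense()["joints"])
cv2.imwrite("pics/s5.png",np.hstack([cv2.resize(a[150:260,210:320],(400,400),interpolation=2),cv2.resize(c[60:300,150:390],(400,400),interpolation=2)])[:,:,::-1])
E
```

```text
[ -1.34794453  25.5738737   -7.2794817   -9.35396668 -55.6278521
  82.79794619]
```

View pics/s5.png

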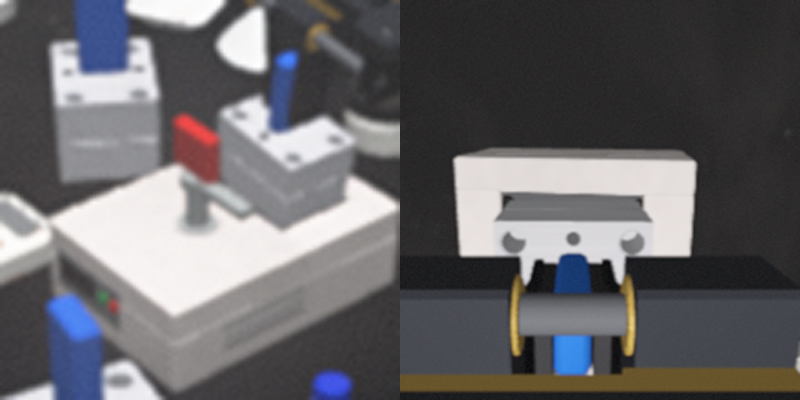

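The block is almost out, leaning right with its right lower edge on the well rim. I'll raise it gently while righting it.

Request:
{"fn": "move_arm", "kwargs": {"series": [{"grip":0.0,"xyz":[0,-0.4,-3.0],"angular":[0,0,0]},{"grip":0.0,"xyz":[0,-0.8,-5.9],"angular":[0,0,0]},{"grip":0.0,"xyz":[0,-0.8,-5.9],"angular":[0,0,0]}]}}

```text
time_s: 14.85
tcp_pos: [0.5894, -0.1329, 0.1413]
ee_rot: [[0.971, -0.237, 0.032], [-0.239, -0.961, 0.136], [-0.001, -0.139, -0.99]]
wrist_force: [0.1, -1.2, -3.8]
gripper_width: 0.135
gripper_force: 30.0
```

```bash
python3 - <<'E'
from station import r
from h import *
s=r.sense();print(s["moment"],s["wrist_force"],s["tcp_pos"])
E
```

```text
[-0.4555784   0.06594421 -0.04452268] [ 0.0898463  -1.23040968 -3.79363812] [ 0.5893524  -0.13292419  0.14131481]
```

Request:
{"fn": "move_arm", "kwargs": {"series": [{"grip":0.0,"xyz":[0,-0.6,-4.0],"angular":[0,0,0]},{"grip":0.0,"xyz":[0,-1.3,-9.0],"angular":[0,0,0]},{"grip":0.0,"xyz":[0,-2.0,-14.0],"angular":[0,0,0]},{"grip":0.0,"xyz":[0,-5.0,-14.5],"angular":[-0.035,0,0]},{"grip":0.0,"xyz":[0,-8.0,-15.0],"angular":[-0.07,0,0]},{"grip":0.0,"xyz":[0,-11.0,-15.6],"angular":[-0.105,0,0]},{"grip":0.0,"xyz":[0,-14.0,-16.2],"angular":[-0.14,0,0]},{"grip":0.0,"xyz":[0,-14.0,-16.2],"angular":[-0.14,0,0]},{"grip":0.0,"xyz":[0,-14.0,-16.2],"angular":[-0.14,0,0]}]}}

```text
time_s: 15.75
tcp_pos: [0.5927, -0.1215, 0.1602]
ee_rot: [[0.971, -0.239, 0.0], [-0.239, -0.971, 0.001], [0.0, -0.001, -1.0]]
wrist_force: [0.4, -0.2, -3.9]
gripper_width: 0.135
gripper_force: 30.0
```

```bash
python3 - <<'E'
from station import r
from h import *
s=r.sense();print(s["moment"],s["wrist_force"],s["tcp_pos"],s["ee_rot"][:,2])
a=r.capture("scene");c=r.capture("wrist")["img"]
# handle-base / block corners predicted for underside z=.08 upright
g=s["tcp_pos"]
for z in(.07,.08,.09): print(z,(proj(a,box(g[0],g[1],-.24,.05,.064,z,z+.045))-[210,150]).round(0).tolist())
cv2.imwrite("pics/s6.png",np.hstack([cv2.resize(a["img"][150:260,210:320],(440,440),interpolation=2),cv2.resize(c[60:300,150:346],(359,440),interpolation=2)])[:,:,::-1])
E
```

```text
[-0.02476623  0.00951713 -0.00441915] [ 0.38045641 -0.17499316 -3.87973878] [ 0.59272851 -0.12152218  0.16016563] [ 2.56067043e-04  9.01879154e-04 -9.99999561e-01]
0.07 [[75.0, 37.0], [75.0, 19.0], [94.0, 49.0], [95.0, 31.0], [57.0, 44.0], [57.0, 27.0], [77.0, 57.0], [77.0, 39.0]]
0.08 [[75.0, 33.0], [75.0, 15.0], [95.0, 45.0], [96.0, 27.0], [57.0, 41.0], [58.0, 22.0], [77.0, 53.0], [77.0, 34.0]]
0.09 [[75.0, 29.0], [75.0, 11.0], [95.0, 41.0], [96.0, 22.0], [57.0, 37.0], [58.0, 18.0], [77.0, 49.0], [78.0, 30.0]]
```

View pics/s6.png

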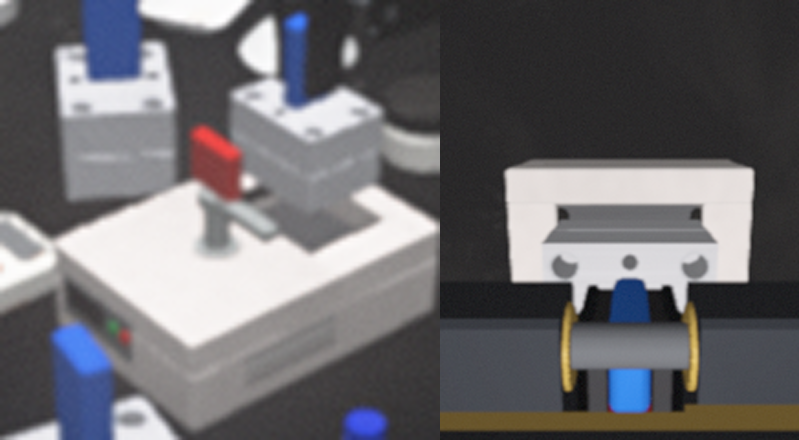

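The block hangs upright above the empty well. Its lower front corner at (312,210) matches an underside about 80 mm above the worktop, which is 2 cm above the heater's top. The heater's lower front corner hasn't moved.

Request:
{"fn": "move_arm", "kwargs": {"series": [{"grip":0.0,"xyz":[0,0,0],"angular":[0,0,0]},{"grip":0.0,"xyz":[0,0,0],"angular":[0,0,0]},{"grip":0.0,"xyz":[0,0,0],"angular":[0,0,0]}]}}

```text
time_s: 16.15
tcp_pos: [0.5927, -0.122, 0.1601]
ee_rot: [[0.971, -0.24, 0.0], [-0.24, -0.971, 0.0], [0.0, -0.0, -1.0]]
wrist_force: [0.2, 0.3, -3.6]
gripper_width: 0.136
gripper_force: 30.0
```

```bash
python3 -c "
from station import r
print(r.finish_job())"
```

```text
the job is handed in; nothing more can be done
None
```

I turned the knob to its stop, rocked the block free, and handed the job in at about 16 s with the block held upright and still about 2 cm above the heater, which is still standing on its feet.

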